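# Clear and raise the boot dryer pegs

### The arm

A 7-joint arm with a two-finger parallel gripper is mounted at the origin on the work surface. World frame = base frame: x ahead of the robot, y to its left, z up, the work surface at z = 0. Lengths are in mm, angles in rad, forces in N, time in s.
With the tool pointing down it reaches from about 350 to 900 mm from the base axis. Payload 8.1 kg.
Tool frame: the origin (TCP) lies at the very end of the fingers, on their centre line; the grasp point (between the pads) lies 19 mm behind it; x points along the fingers, z is the direction in which the jaws open and shut, and the axes are right-handed (so a half turn about x gives the same grasp; the last joint's range is limited). The gripper opens to 85 mm and grips with 20 to 120 N. Pads are 22 mm wide; open, the fingers measure 114 mm over their backs; the gripper's body (76 mm by 85 mm) begins 54 mm behind the grasp point. The pads swing forward as they close: fully open they stand 13 mm farther back than shut.
Start: joints at [-1.291, 0.434, 0.025, 1.573, -0.012, 1.134, -0.075], TCP at [233.477, 579.767, 231.323] pointing down, gripper open.
Joint ranges: [-2.62, 2.62], [-0.44, 2.09], [-1.27, 1.32], [0.08, 2.57], [-1.32, 4.46], [0.12, 2], [-2.74, 2.74]. Speed limits (rad/s): [2.22, 2.22, 3.01, 3.01, 3.14, 3.14, 3.14].

### API

Orientations are given as a unit quaternion [x, y, z, w].
In Python, from plant import get_state, capture, get_calibration, close_job gives the robot as it stands.
- The arm moves only by the tool jog_arm, never from a script. Its argument "moves" is a list of rows, each a list of 7 numbers: the finger opening in cm, from 0 to 8.54, then the shift along the tool's x, y, z in cm, then the turn, a rotation vector about the tool's x, y, z in degrees. A call has 1 to 10 rows; each row is the pose to reach, as a shift and turn from the pose commanded when the call began, along the tool's axes at that moment; what a row does not reach only later rows make up. A row lasts 1/10 s, in which the tool goes at most 50 mm and 8.59 degrees, less where a joint would pass 70% of its speed; a pose out of reach is approached as far as the arm can. A call with a gripper value outside its range is refused whole. The fingers move at their own pace and stop on an object; the grip force is fixed at half the most. Time passes only in rows, so rows that repeat a pose let the fingers close. It gives the time, the measured TCP pose, the force and the opening at its end, in the units of the state.
- get_state(): the state, without advancing time (a new reading comes with each control period).
- capture(name): name is "scene" or "top"; returns the picture (420x560x3 uint8, blue, green, red); there is no depth.
- get_calibration(name): a dict with "mtx" (3x3 intrinsics, pixels), "position" and "orientation" of the camera in the world. Camera axes: x right, y down, z forward; pixel columns grow to the right and rows downward; lengths in mm; the calibration is good to about 2 mm. A picture is of the moment at which its call begins. get_calibration takes no time and is no camera call.
- close_job(): hands the job in, once; it reports no verdict.
The state is a dict: "t": time; "joints": joint angles; "joint_velocities": joint speeds; "effort": joint torques, N m; "eef_pos": TCP position; "tool_rot": TCP orientation; "wrist_force": force on the tool from outside, world axes, zero at the start; "ft_torque": the same for the moment, N m; "gripper_width": finger opening in mm.
Only numpy, scipy, OpenCV 4.12 (cv2) and the standard library are available. Lean on these libraries where they do the work, as an engineer would, in place of code of your own. Each camera call takes 0.05 s, during which the arm holds its last target. There are 200 camera calls.

### The job

The metal goggle case has been left lying over the boot dryer's two warm pegs. Without picking anything up, slide the case along the wooden deck with the fingers until it is clear of both pegs, leaving it lying flat on the deck; then push the steel lever over past its middle so that it snaps to its far stop and the pegs stand up beside the case. Leave everything else where it is.

Things in the scene. Friction and masses are not known exactly. Their poses are not given: they have to be found in the camera images.
- dryer: fixed birch boot dryer, a low bench 300 mm deep (its x), 560 mm long (its y), its flat deck 90 mm above the table; origin at the centre of its underside, z up, x from its slotted front to its far side, y towards the lever end. Peg holes at (0, 50) and (0, -50) mm, lever pivot at (0, 220) mm. The deck is empty from y = -72 to -215 mm; it ends at -280 mm.
- lever_pivot (a point): pivot of the lever, on the dryer, 25 mm above the deck, between the two cheeks of a steel bracket 70 mm long (dryer x), 52 mm wide (dryer y), 38 mm high above the deck
- hole_left (a point): centre of the mouth of the peg hole nearer the lever, in the plane of the deck; holes 45 mm, pegs 38 mm in diameter; lowered, the pegs end 3 mm below the deck
- hole_right (a point): centre of the mouth of the peg hole farther from the lever, in the plane of the deck
- pegs (a joint): height by which both pegs are raised, m: 0 lowered, 0.060 fully up (about 57 mm above the deck). Driven by the lever; a raised peg lifts whatever lies on it.
- lever (a joint): angle of the steel toggle lever, rad, about the dryer's y axis: 0 = resting stop, leaning 0.55 rad from upright towards the front (dryer -x); 1.1 = far stop, leaning as far towards dryer +x. A spring drives it from the middle to either stop: about 8 N at the tip starts it, from about 0.65 rad it goes over by itself
- lever_tip (a point): end of the lever, on its axis, 110 mm from the pivot; the rounded end reaches 11 mm further. The lever is a 12 mm rod with a 22 mm thick grip over its last 28 mm, swinging in the dryer's x-z plane; this point is about 119 mm above the deck at rest, 135 mm when upright
- goggle_case: rounded grey magnesium goggle case, closed, 150 mm (its x) by 95 mm (its y) by 60 mm tall, 0.3 kg, lying flat on the deck over one or both peg holes, its long side roughly along the dryer's x; origin at the centre of its underside
- glove_peg: turned wooden glove peg standing on the deck, 44 mm wide foot, 64 mm tall; origin under its foot. Leave alone
- boot_buckle: small red plastic ski boot buckle lying on the deck in front of the lever, 50 x 24 x 13 mm; origin at centre of underside. Leave alone
- wax_tin: small round steel tin on the deck near its right far corner, 42 mm diameter, 22 mm tall; origin at centre of underside. Leave alone
- mug: blue ceramic mug on the table to the right of the dryer, 82 mm wide, 90 mm tall, handle at its +y; origin at centre of underside. Leave alone
- flask: steel flask on the table to the right of the dryer, 70 mm diameter, 200 mm tall; origin at centre of underside. Leave alone
- ski_brush: brush lying on the table to the left of the dryer, along its own x; origin at its underside. Leave alone
- wax_block: white block of ski wax on the table to the right of the dryer, 90 x 40 x 22 mm; origin at centre of underside. Leave alone
Not all that is in view belongs to the job. There is more than one size of the goggle_case; the job needs the smallest.

How it is judged (in metres and radians):
On the way, in this order (a step that is already met when the one before it is completed fails the run):
1. the goggle case is slid clear of both pegs while the lever is still at its resting stop (horizontal distance between goggle_case and hole_left above 0.065 m and horizontal distance between goggle_case and hole_right above 0.065 m and value of joint lever below 0.3 rad), for 0.2 s.
2. the lever has snapped over to its far stop and the pegs are up (value of joint lever above 1 rad and value of joint pegs above 0.052 m), for 0.2 s.
At the end, for the whole second after the job is handed in: The lever is at its far stop (over 1.0 rad), the pegs are up (over 52 mm), the case lies at rest and flat on the deck (within 8 mm of its height, tilt under 0.1 rad), clear of both pegs (origin over 65 mm from each hole's centre), and the other things are within 30 mm of where they began (all of step 2 and z of goggle_case in the frame of dryer between 0.082 and 0.098 m and angle between goggle_case's own z axis and vertical below 0.1 rad and horizontal distance between goggle_case and hole_left above 0.065 m and horizontal distance between goggle_case and hole_right above 0.065 m and linear speed of goggle_case below 0.02 m/s and distance of each of glove_peg, boot_buckle, wax_tin, mug, flask, ski_brush, wax_block from where it was at the start of the episode below 0.03 m); the robot touches nothing.
It fails at once if the goggle case is lifted, tipped or pushed off the deck (z of goggle_case in the frame of dryer above 0.102 m or z of goggle_case in the frame of dryer below 0.075 m or angle between goggle_case's own z axis and vertical above 0.25 rad).
It fails at once if another thing is moved more than 30 mm (distance of any of glove_peg, boot_buckle, wax_tin, mug, flask, ski_brush, wax_block from where it was at the start of the episode above 0.03 m).
It also fails if it takes over 48 s, if anything falls off the work surface, if the arm or the gripper's body presses on something with over 40 N, if the wrist force passes 120 N, or if a joint passes its speed limit or range.

## Working session

There is one attempt and no reset: what is moved stays moved. The work goes in short steps, Python scripts to look and compute and a tool call to move; the robot and the scene stay as the last step left them, time stands still between calls to the robot, and variables do not carry over. Pictures are saved under pics/ and viewed, about 8 in all and at most 12, crops included, and the job is handed in when it is done.

Besides the shell and the picture viewer there is one more tool, called after "Request:" as a command line: name --pt "numbers of a row" for each row, then --argument value for the rest. jog_arm: Moves the arm, as the interface text tells. Its arguments: {"type":"object","properties":{"moves":{"type":"array"}},"required":["moves"]}

```bash
mkdir -p pics; ls; python3 - <<'E'
from plant import *
import cv2
for n in("scene","top"):
    cv2.imwrite(f"pics/{n}0.png",cv2.resize(capture(n),(784,588),interpolation=cv2.INTER_CUBIC)); print(get_calibration(n))
print(get_state())
E
```

```text
pics
{'mtx': array([[476.42475031,   0.        , 279.86064838],
       [  0.        , 476.42475031, 213.4345078 ],
       [  0.        ,   0.        ,   1.        ]]), 'position': array([1384.07466175,  851.93986688,  866.24017165]), 'orientation': array([ 0.36137922,  0.78945174, -0.45486502, -0.19816363])}
{'mtx': array([[387.2173965 ,   0.        , 284.67836964],
       [  0.        , 387.2173965 , 206.04414004],
       [  0.        ,   0.        ,   1.        ]]), 'position': array([ 277.60907812,   63.36440199, 1121.79033253]), 'orientation': array([ 0.72173013, -0.68234992,  0.08212927, -0.08221308])}
{'t': 0.1, 'joints': array([-1.29060411,  0.4351512 ,  0.02500151,  1.57400143, -0.01162727,
        1.13401594, -0.0750905 ]), 'joint_velocities': array([-0.00141444,  0.0005971 ,  0.00091884, -0.00391331,  0.00090438,
       -0.00061538, -0.00061215]), 'effort': array([ 3.68941561e-03, -6.71749091e+01,  1.02837201e+00, -3.16903424e+01,
        1.58393785e-02,  7.17595467e-03, -1.67844712e-05]), 'eef_pos': array([233.33010574, 579.31971503, 230.6078884 ]), 'tool_rot': array([-0.39604291,  0.58639819,  0.39541011,  0.5856091 ]), 'wrist_force': array([ 0.0957567 ,  0.31321387, -0.18494657]), 'ft_torque': array([0.00921988, 0.02075734, 0.00269142]), 'gripper_width': 85.44078760088614}
```

View pics/scene0.png

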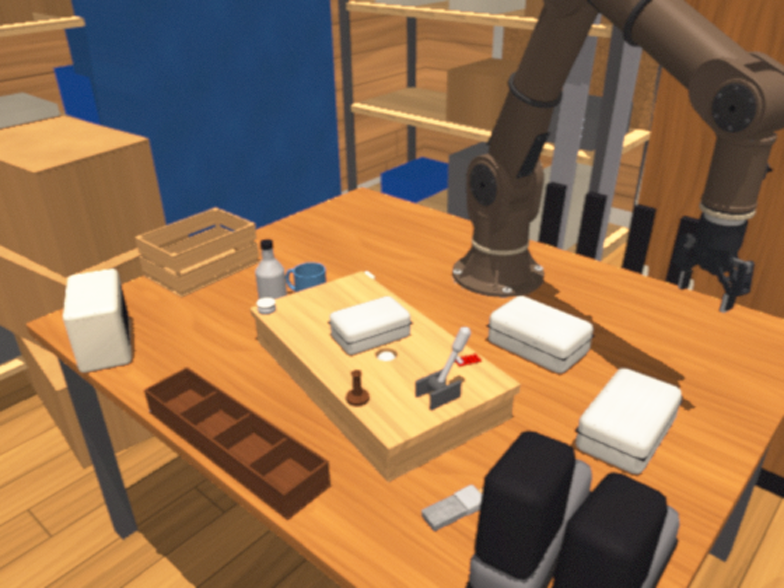

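View pics/top0.png

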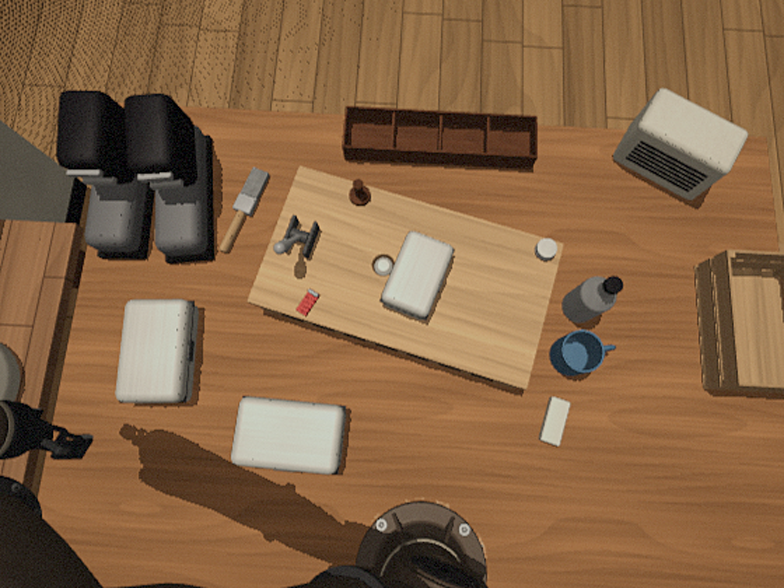

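The pictures show three cases. The one on the deck is at top (418,275) / scene (370,323). The other two lie on the table at top (157,350) and (290,435), and both are larger. The deck case fits: it is the smallest and lies over the right peg hole. The lever is at top (295,237), with its tip towards the front. I'll confirm with enlarged crops.

```bash
python3 - <<'E'
import cv2
from plant import *
# crops in native px: top x160-420,y110-290 ; scene x170-380,y185-345
a=capture("top")[110:290,165:415]; b=capture("scene")[185:340,175:380]
cv2.imwrite("pics/t1.png",cv2.resize(a,None,fx=3.2,fy=3.2,interpolation=cv2.INTER_CUBIC))
cv2.imwrite("pics/s1.png",cv2.resize(b,None,fx=3.8,fy=3.8,interpolation=cv2.INTER_CUBIC))
E
```

```text
(no output)
```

View pics/t1.png

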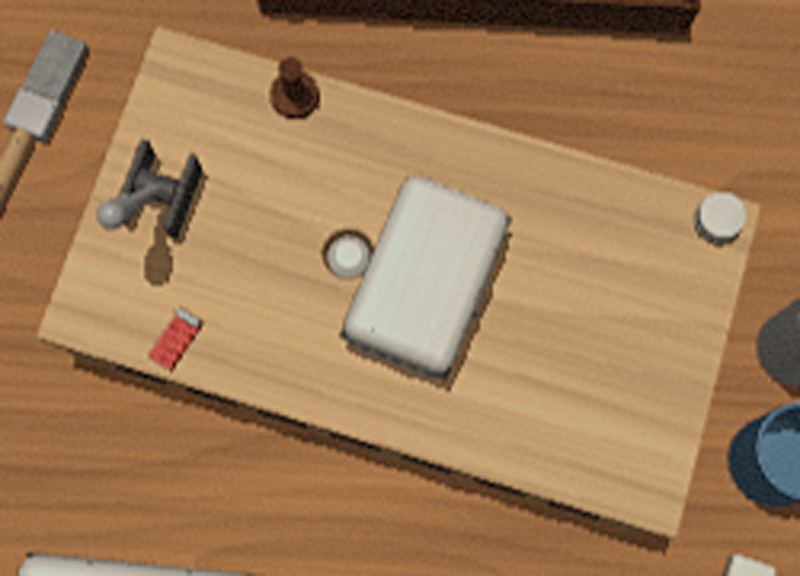

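View pics/s1.png

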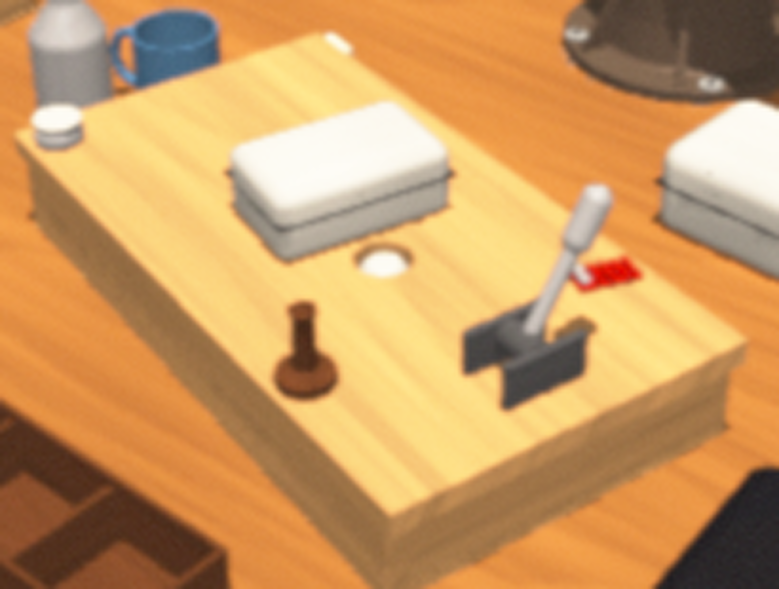

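Both crops confirm that the deck case is the smallest of the three and lies over the right hole. The left hole is visible at crop-top (347,254) and crop-scene (383,262). The lever tip is at (112,212) / (597,195). Next I'll triangulate.

```bash
cat > h.py <<'E'
import numpy as np, cv2
from plant import *
from scipy.spatial.transform import Rotation as R
def P(n):
    c=get_calibration(n);r=R.from_quat(c["orientation"]).as_matrix().T
    return c["mtx"]@np.c_[r,-r@c["position"]]
def T(p):return np.array([165,110])+(np.array(p,float)-1.1)/3.2
def S(p):return np.array([175,185])+(np.array(p,float)-1.4)/3.8
def tri(a,b):
    X=cv2.triangulatePoints(P("top"),P("scene"),np.array(a).reshape(2,1),np.array(b).reshape(2,1));return (X[:3]/X[3]).ravel()
def onplane(n,p,z):
    M=P(n);H=np.c_[M[:,0],M[:,1],M[:,2]*z+M[:,3]];q=np.linalg.solve(H,[p[0],p[1],1]);return q[:2]/q[2]
E
python3 - <<'E'
from h import *
np.set_printoptions(precision=1,suppress=True)
L=dict(FL=((157,28),(388,517)),NL=((40,338),(745,343)),NR=((680,535),(322,35)),FR=((759,205),(18,140)),hole=((347,254),(383,262)),tip=((112,212),(597,195)),cFL=((405,178),(285,222)),cFR=((511,214),(232,158)),cNR=((447,378),(388,100)),cNL=((344,335),(448,150)))
D={}
for k,(a,b) in L.items():
    D[k]=tri(T(a),S(b)); print(k,D[k],onplane("top",T(a),90),onplane("scene",S(b),90))
ks=["FL","NL","NR","FR"]
W=np.array([(onplane("top",T(L[k][0]),90)+onplane("scene",S(L[k][1]),90))/2 for k in ks])
M=np.array([[150,280],[-150,280],[-150,-280],[150,-280]],float)
c=W.mean(0);U,_,V=np.linalg.svd(M.T@(W-c));r=(U@V).T
yaw=np.arctan2(r[1,0],r[0,0]);print("c",c,"yaw",np.degrees(yaw),"resid",W-c-M@r.T)
np.savez("d.npz",c=c,r=r)
f=lambda m:c+r@np.array(m)
for n,m in dict(holeL=(0,50),holeR=(0,-50),pivot=(0,220)).items():print(n,f(m))
for k in D:print(k,"in dryer",r.T@(D[k][:2]-c),D[k][2])
C=np.array([onplane("top",T(L[k][0]),150) for k in ["cFL","cFR","cNR","cNL"]]);print("case",r.T@(C.mean(0)-c),((C-c)@r))
for n,a,z in(("peg",(295,100),90),("buckle",(175,340),100),("tin",(721,217),112)):print(n,r.T@(onplane("top",T(a),z)-c))
t=R.from_quat(get_state()["tool_rot"]).as_matrix();print(t)
E
```

```text
FL [773.  289.4  86.6] [770.6 289.5] [776.1 291.2]
NL [481.5 361.8  84. ] [479.9 360.7] [488.8 365.2]
NR [ 342.3 -180.1   84.9] [ 345.1 -182.9] [ 348.2 -169.7]
FR [ 634.4 -252.1   81.3] [ 633.8 -252. ] [ 642.3 -237. ]
hole [571.1 104.6  83.9] [568.8 105. ] [577.7 109.8]
tip [557.2 282.9 211.6] [595.  311.6] [403.2 177.6]
cFL [626.9  59.  129. ] [640.8  58.5] [586.7  17.2]
cFR [596.8 -29.1 134.6] [613.1 -35.5] [548.2 -80.6]
cNR [458.5  13.3 138.8] [465.   13.9] [397.5 -45.5]
cNL [487.9  99.3 140.3] [497.2 103.1] [426.7  45.7]
c [560.6  58.1] yaw -14.118833804658891 resid [[-1.1 -2.7]
 [ 0.9 -3.3]
 [-0.2  0.5]
 [ 0.3  5.5]]
holeL [572.8 106.6]
holeR [548.4   9.6]
pivot [614.3 271.5]
FL in dryer [149.5 276.1] 86.55771474728135
NL in dryer [-150.8  275.2] 84.0151708520535
NR in dryer [-153.6 -284.2] 84.87912459397018
FR in dryer [ 147.2 -282.9] 81.28738911406923
hole in dryer [-1.2 47.6] 83.88363516607959
tip in dryer [-58.2 217.2] 211.6164180269549
cFL in dryer [64.1 17. ] 129.04379932959566
cFR in dryer [ 56.3 -75.7] 134.56803203629536
cNR in dryer [-88.  -68.4] 138.81157515625142
cNL in dryer [-80.5  22.2] 140.25710270546094
case [-16.7 -26.3] [[ 57.2  15.1]
 [ 53.4 -77.2]
 [-93.2 -66. ]
 [-84.3  22.8]]
peg [118.4 135. ]
buckle [-121.   161.7]
tin [ 117.4 -249.7]
[[-0.  -0.9  0.4]
 [-0.   0.4  0.9]
 [-1.  -0.  -0. ]]
```

```bash
cat >> h.py <<'E'
np.set_printoptions(precision=2,suppress=True)
_d=np.load("d.npz");c,r=_d["c"],_d["r"];yaw=np.degrees(np.arctan2(r[1,0],r[0,0]))
def toD():
    s=get_state();p=s["eef_pos"];t=R.from_quat(s["tool_rot"]).as_matrix()
    print("t",s["t"],"dryer xy",r.T@(p[:2]-c),"z",p[2],"heading",np.degrees(np.arctan2(t[1,2],t[0,2]))-yaw,"tilt",np.degrees(np.arccos(-t[2,0])),"w",s["gripper_width"],"F",s["wrist_force"])
def go(x,y,z,h=0):
    "tool x down, jaw axis at h deg from dryer x"
    s=get_state();t=R.from_quat(s["tool_rot"])
    a=np.radians(h+yaw);zz=np.array([np.cos(a),np.sin(a),0]);xx=np.array([0,0,-1.]);G=R.from_matrix(np.c_[xx,np.cross(zz,xx),zz])
    print("shift cm",t.inv().apply(np.r_[c+r@np.array([x,y]),z]-s["eef_pos"])/10,"rot deg",np.degrees((t.inv()*G).as_rotvec()))
E
python3 -c "
from h import *
toD();go(-17,65,330);print(np.degrees(get_state()['joints']))"
```

```text
t 0.2 dryer xy [-444.49  425.76] z 230.8187525247849 heading 82.18056037085483 tilt 0.0557661741009014 w 85.61368729103704 F [-0.58 -0.7   0.2 ]
shift cm [ -9.88 -47.26 -29.93] rot deg [82.18 -0.04  0.04]
[-73.94  24.92   1.43  90.17  -0.66  64.97  -4.3 ]
```

Request:
jog_arm --pt "6 -5 0 0 0 0 0" --pt "6 -9.9 -3 -2 8 0 0" --pt "6 -9.9 -47.3 -29.9 82.2 0 0" --pt "6 -9.9 -47.3 -29.9 82.2 0 0" --pt "6 -9.9 -47.3 -29.9 82.2 0 0" --pt "6 -9.9 -47.3 -29.9 82.2 0 0" --pt "6 -9.9 -47.3 -29.9 82.2 0 0" --pt "6 -9.9 -47.3 -29.9 82.2 0 0" --pt "6 -9.9 -47.3 -29.9 82.2 0 0" --pt "6 -9.9 -47.3 -29.9 82.2 0 0"

```text
t: 1.2
eef_pos: [485.1, 229.3, 328.4]
tool_rot: [0.056, 0.705, -0.055, 0.705]
wrist_force: [1.0, -0.2, -0.8]
gripper_width: 60.0
```

```bash
python3 -c "
from h import *
toD();go(-17,65,330)"
```

```text
t 1.2 dryer xy [-114.95  147.57] z 328.37035769676714 heading 5.085445095687843 tilt 0.03184473911920743 w 60.04352888535607 F [ 1.03 -0.17 -0.81]
shift cm [-0.17 -9.09  9.02] rot deg [ 5.09  0.   -0.03]
```

Request:
jog_arm --pt "6 0 -9.1 9 5.1 0 0" --pt "6 0 -9.1 9 5.1 0 0" --pt "6 0 -9.1 9 5.1 0 0" --pt "6 5 -9.1 9 5.1 0 0" --pt "6 10 -9.1 9 5.1 0 0" --pt "6 14 -9.1 9 5.1 0 0" --pt "6 16 -9.1 9 5.1 0 0" --pt "6 16 -9.1 9 5.1 0 0"

```text
t: 2.0
eef_pos: [557.4, 127.1, 165.1]
tool_rot: [0.084, 0.704, -0.086, 0.7]
wrist_force: [0.6, 0.2, 1.1]
gripper_width: 60.0
```

```bash
python3 - <<'E'
from h import *
toD();go(-17,65,102)
a=capture("top")[110:290,165:415]; b=capture("scene")[160:340,175:380]
A=cv2.resize(a,(500,360),interpolation=cv2.INTER_CUBIC);B=cv2.resize(b,(410,360),interpolation=cv2.INTER_CUBIC)
cv2.imwrite("pics/m1.png",cv2.resize(np.hstack([A,B]),(800,316)))
E
```

```text
t 2.0 dryer xy [-19.93  66.14] z 165.14549532994693 heading 0.3242884286158443 tilt 0.34354927636174315 w 59.952255158918014 F [0.62 0.24 1.12]
shift cm [ 6.31 -0.09  0.32] rot deg [ 0.32 -0.29  0.19]
```

View pics/m1.png

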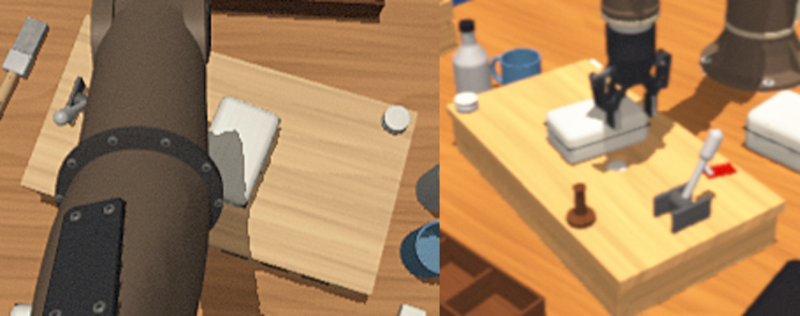

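The gripper stands above the left hole, clear of the case's lever-side face, with the arm well above the lever. Next: descend.

Request:
jog_arm --pt "6 3 0 0.3 0.3 0 0" --pt "6 5 0 0.3 0.3 0 0" --pt "6 6 0 0.3 0.3 0 0" --pt "6 6.2 0 0.3 0.3 0 0" --pt "6 6.2 0 0.3 0.3 0 0"

```text
t: 2.6
eef_pos: [563.3, 127.0, 107.3]
tool_rot: [0.087, 0.701, -0.086, 0.702]
wrist_force: [0.6, -0.9, 0.0]
gripper_width: 60.4
```

```bash
python3 -c "
from h import *
toD();go(-17,-85,102)"
```

```text
t 2.6 dryer xy [-14.21  67.43] z 107.2977424031191 heading 0.029810641551712536 tilt 0.08791739110017528 w 60.404824981924584 F [ 0.61 -0.87  0.04]
shift cm [  0.52 -15.24  -0.29] rot deg [ 0.03  0.07 -0.05]
```

Request:
jog_arm --pt "6 0.2 -1 -0.1 0 0 0" --pt "6 0.2 -2 -0.3 0 0 0" --pt "6 0.2 -3 -0.3 0 0 0" --pt "6 0.2 -3.8 -0.3 0 0 0" --pt "6 0.2 -4.5 -0.3 0 0 0" --pt "6 0.2 -5.2 -0.3 0 0 0" --pt "6 0.2 -6 -0.3 0 0 0" --pt "6 0.2 -6.8 -0.3 0 0 0" --pt "6 0.2 -7.6 -0.3 0 0 0" --pt "6 0.2 -8.4 -0.3 0 0 0"

```text
t: 3.6
eef_pos: [539.0, 45.5, 104.2]
tool_rot: [0.087, 0.702, -0.087, 0.702]
wrist_force: [0.5, 2.0, 1.2]
gripper_width: 60.1
```

```bash
python3 -c "
from h import *
toD();go(-17,-85,102)"
```

```text
t 3.6 dryer xy [-17.86 -17.57] z 104.15161571119009 heading 0.028120099789438413 tilt 0.0006723032432195106 w 60.10989336768556 F [0.48 2.   1.24]
shift cm [ 0.22 -6.74  0.08] rot deg [ 0.03 -0.   -0.  ]
```

Force is about 2 N, so the case is being pushed. I'll continue.

Request:
jog_arm --pt "6 0 -0.8 0 0 0 0" --pt "6 0 -1.6 0 0 0 0" --pt "6 0 -2.4 0 0 0 0" --pt "6 0 -3.2 0 0 0 0" --pt "6 0 -4 0 0 0 0" --pt "6 0 -4.8 0 0 0 0" --pt "6 0 -5.5 0 0 0 0" --pt "6 0 -6.1 0 0 0 0" --pt "6 0 -6.5 0 0 0 0" --pt "6 0 -6.7 0 0 0 0"

```text
t: 4.6
eef_pos: [522.7, -19.3, 104.2]
tool_rot: [0.087, 0.702, -0.087, 0.702]
wrist_force: [0.8, 1.9, 1.3]
gripper_width: 59.8
```

```bash
python3 - <<'E'
from h import *
toD();go(-17,-60,102)
a=capture("top")[110:290,165:415]; b=capture("scene")[160:340,175:380]
A=cv2.resize(a,(500,360),interpolation=cv2.INTER_CUBIC);B=cv2.resize(b,(410,360),interpolation=cv2.INTER_CUBIC)
cv2.imwrite("pics/m2.png",cv2.resize(np.hstack([A,B]),(800,316)))
E
```

```text
t 4.6 dryer xy [-17.87 -84.37] z 104.15690546389239 heading 0.0049590383795461435 tilt 0.006415371702036742 w 59.7699427889581 F [0.84 1.89 1.28]
shift cm [0.22 2.44 0.09] rot deg [ 0.   -0.01  0.  ]
```

View pics/m2.png

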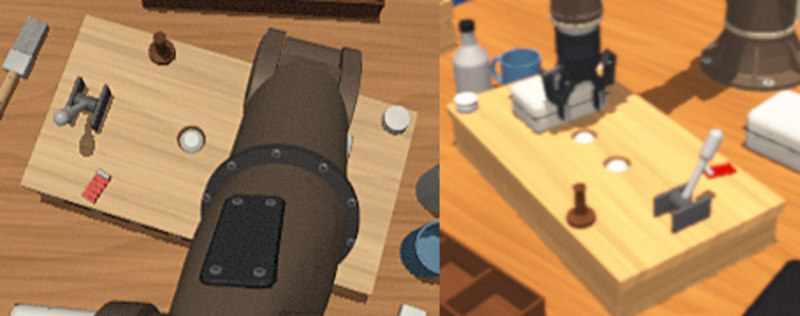

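Both holes are now bare: scene crop (583,137) and (617,165). The case lies flat beyond them. Next I'll back off and rise.

Request:
jog_arm --pt "6 0 1.2 0 0 0 0" --pt "6 0 2.6 0 0 0 0" --pt "6 0 2.6 0 0 0 0" --pt "6 -4 2.6 0 0 0 0" --pt "6 -9 2.6 0 0 0 0" --pt "3 -14 2.6 0 0 0 0" --pt "0 -19 2.6 0 0 0 0" --pt "0 -19 2.6 0 0 0 0" --pt "0 -19 2.6 0 0 0 0" --pt "0 -19 2.6 0 0 0 0"

```text
t: 5.7
eef_pos: [528.5, 6.7, 293.1]
tool_rot: [0.086, 0.702, -0.087, 0.701]
wrist_force: [-0.3, 0.1, 0.1]
gripper_width: -0.2
```

```bash
python3 - <<'E'
from h import *
toD();go(-135,219,300)
cv2.imwrite("pics/t3.png",cv2.resize(capture("top")[110:290,165:415],None,fx=3.2,fy=3.2,interpolation=cv2.INTER_CUBIC))
E
```

```text
t 5.7 dryer xy [-18.64 -57.7 ] z 293.0626375194986 heading 0.06455582068841714 tilt 0.10702112208751376 w -0.1512370172851521 F [-0.31  0.07  0.08]
shift cm [ -0.69  27.68 -11.61] rot deg [ 0.06 -0.1   0.03]
```

Request:
jog_arm --pt "0 -0.7 2 -4.6 0 0 0" --pt "0 -0.7 4 -9 0 0 0" --pt "0 -0.7 27.7 -11.6 0 0 0" --pt "0 -0.7 27.7 -11.6 0 0 0" --pt "0 -0.7 27.7 -11.6 0 0 0" --pt "0 -0.7 27.7 -11.6 0 0 0" --pt "0 -0.7 27.7 -11.6 0 0 0" --pt "0 -0.7 27.7 -11.6 0 0 0" --pt "0 -0.7 27.7 -11.6 0 0 0" --pt "0 -0.7 27.7 -11.6 0 0 0"

```text
t: 6.75
eef_pos: [484.1, 301.5, 300.3]
tool_rot: [0.087, 0.702, -0.088, 0.701]
wrist_force: [0.3, -0.7, -0.4]
gripper_width: -0.4
```

```bash
python3 - <<'E'
from h import *
toD();go(-135,219,190)
cv2.imwrite("pics/t4.png",cv2.resize(capture("top")[110:290,165:415],None,fx=3.2,fy=3.2,interpolation=cv2.INTER_CUBIC))
E
```

```text
t 6.75 dryer xy [-133.57  217.37] z 300.2897856093583 heading -0.07465861119296235 tilt 0.12275801844868468 w -0.38934694966338507 F [ 0.26 -0.71 -0.37]
shift cm [11.03  0.19 -0.14] rot deg [-0.07 -0.04  0.12]
```

View pics/t4.png

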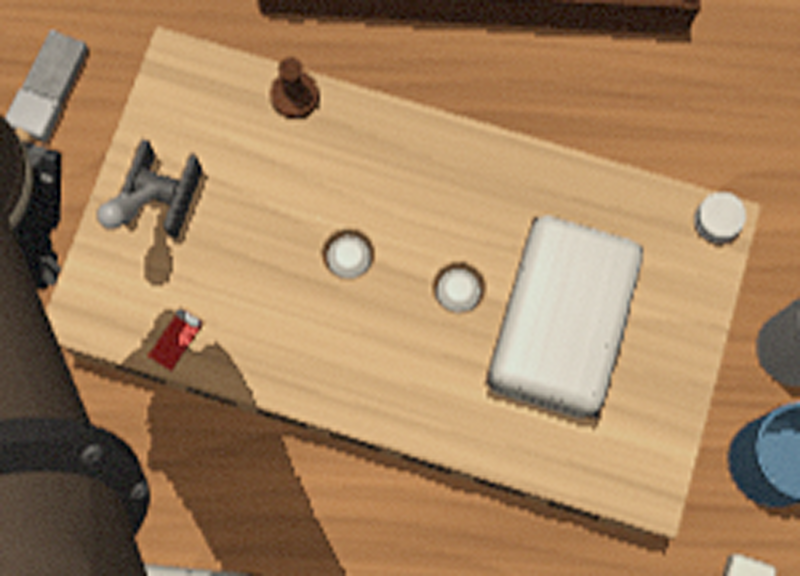

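The case sits clear of both holes, with its top centred at about crop (565,315). The holes are at (347,254) and (459,288), and everything else is unmoved. Next I'll lower to lever height.

Request:
jog_arm --pt "0 4 0.2 -0.1 0 0 0" --pt "0 8 0.2 -0.1 0 0 0" --pt "0 10.5 0.2 -0.1 0 0 0" --pt "0 11 0.2 -0.1 0 0 0" --pt "0 11 0.2 -0.1 0 0 0" --pt "0 11 0.2 -0.1 0 0 0"

```text
t: 7.4
eef_pos: [484.7, 305.4, 192.9]
tool_rot: [0.088, 0.701, -0.086, 0.702]
wrist_force: [-0.6, -0.3, 0.0]
gripper_width: 0.1
```

```bash
python3 - <<'E'
from h import *
toD();go(5,219,190)
print("case",r.T@(onplane("top",T((565,315)),150)-c))
a=capture("top")[130:290,120:320]; b=capture("scene")[160:320,220:420]
cv2.imwrite("pics/m5.png",cv2.resize(np.hstack([a,b]),(800,320),interpolation=cv2.INTER_CUBIC))
E
```

```text
t 7.4 dryer xy [-133.96  221.27] z 192.85410717493895 heading -0.023448452505277828 tilt 0.14164972591442046 w 0.084154393536765 F [-0.64 -0.33  0.04]
shift cm [ 0.31 -0.22 13.9 ] rot deg [-0.02  0.09 -0.11]
case [ -15.47 -142.11]
```

View pics/m5.png

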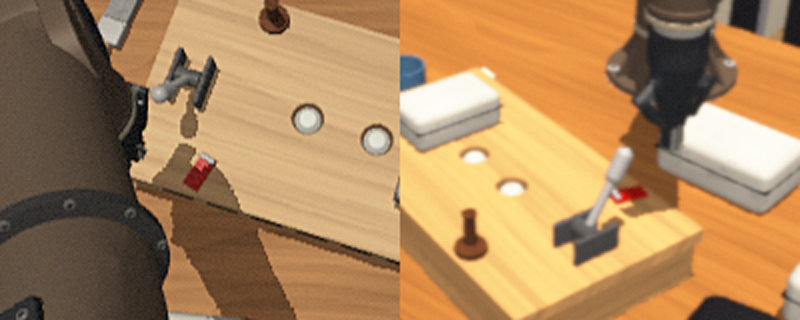

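Request:
jog_arm --pt "0 0.3 -0.2 1.5 0 0 0" --pt "0 0.3 -0.2 3 0 0 0" --pt "0 0.3 -0.2 4 0 0 0" --pt "0 0.3 -0.2 5 0 0 0" --pt "0 0.3 -0.2 6 0 0 0" --pt "0 0.3 -0.2 7 0 0 0" --pt "0 0.3 -0.2 8 0 0 0"

```text
t: 8.2
eef_pos: [558.6, 286.1, 189.1]
tool_rot: [0.086, 0.704, -0.085, 0.7]
wrist_force: [-22.1, -1.0, 40.8]
gripper_width: -0.0
```

```bash
python3 - <<'E'
from h import *
toD();go(5,219,190)
b=capture("scene")[160:320,220:420]
cv2.imwrite("pics/s6.png",cv2.resize(b,(600,480),interpolation=cv2.INTER_CUBIC))
E
```

```text
t 8.2 dryer xy [-57.54 220.62] z 189.05989599376778 heading 0.17559961023400206 tilt 0.30613724846595036 w -0.0386689247587182 F [-22.05  -1.    40.77]
shift cm [-0.13 -0.18  6.25] rot deg [ 0.18 -0.3  -0.07]
```

View pics/s6.png

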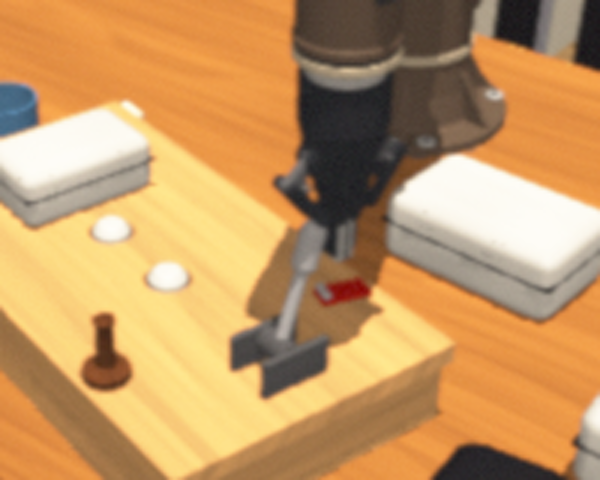

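The wrist shows 41 N upwards, so the lever end is pressing under the knuckle linkage. I'll back off and turn the jaws 90°, so the smooth finger side pushes instead.

Request:
jog_arm --pt "0 0 0 -1.5 0 0 0" --pt "0 0 0 -3 0 0 0" --pt "0 0 0 -5 0 0 0" --pt "0 -2 0 -8 0 0 0" --pt "0 -2 0 -8 -30 0 0" --pt "0 -2 0 -8 -60 0 0" --pt "0 -2 0 -8 -90 0 0" --pt "0 -2 0 -8 -90 0 0" --pt "0 -2 0 -8 -90 0 0" --pt "0 -2 0 -8 -90 0 0"

```text
t: 9.25
eef_pos: [482.8, 303.5, 208.1]
tool_rot: [-0.229, 0.669, 0.229, 0.669]
wrist_force: [-0.4, -0.6, -0.3]
gripper_width: -0.1
```

```bash
python3 - <<'E'
from h import *
toD();go(-125,219,197,90);go(5,219,197,90);print(get_state()["joints"])
E
```

```text
t 9.25 dryer xy [-135.32  218.99] z 208.08564083337146 heading 51.97297184731382 tilt 0.021300604978640156 w -0.13094615352392583 F [-0.36 -0.6  -0.29]
shift cm [ 1.11 -0.81  0.64] rot deg [-38.03   0.     0.02]
shift cm [  1.11 -11.05   8.64] rot deg [-38.03   0.     0.02]
[-0.76  0.37  0.15  1.75 -0.06  1.03  0.07]
```

Request:
jog_arm --pt "0 0 0 0 -38 0 0" --pt "0 0 0 0 -38 0 0" --pt "0 0 0 0 -38 0 0" --pt "0 0 0 0 -38 0 0" --pt "0 1.1 -0.8 0.6 -38 0 0" --pt "0 1.1 -0.8 0.6 -38 0 0" --pt "0 1.1 -0.8 0.6 -38 0 0"

```text
t: 9.95
eef_pos: [492.4, 300.6, 197.0]
tool_rot: [-0.432, 0.56, 0.432, 0.56]
wrist_force: [-0.4, 0.2, 0.7]
gripper_width: -0.4
```

```bash
python3 - <<'E'
from h import *
toD();go(8,219,197,90)
a=capture("top")[130:290,120:320]; b=capture("scene")[160:320,220:420]
cv2.imwrite("pics/m7.png",cv2.resize(np.hstack([a,b]),(800,320),interpolation=cv2.INTER_CUBIC))
E
```

```text
t 9.95 dryer xy [-125.31  218.51] z 197.02963543692078 heading 89.4484210485474 tilt 0.038137991100009996 w -0.37949512496453963 F [-0.43  0.15  0.69]
shift cm [ -0.   -13.33   0.18] rot deg [-0.55 -0.03 -0.02]
```

View pics/m7.png

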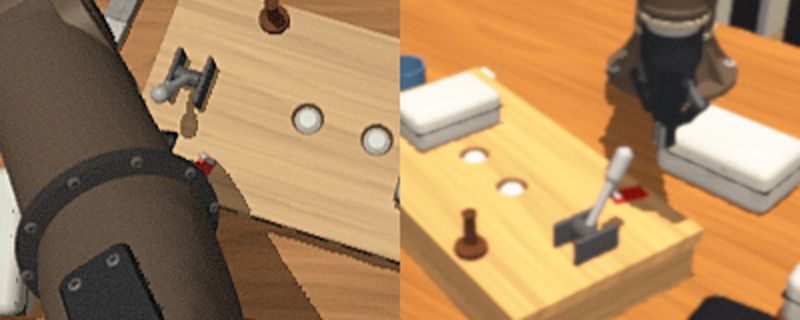

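The lever is back at rest, and the pegs and case are unchanged. Now the push with the finger side, along tool -y.

Request:
jog_arm --pt "0 0 -1.5 0 0 0 0" --pt "0 0 -3 0 0 0 0" --pt "0 0 -4 0 0 0 0" --pt "0 0 -5 0 0 0 0" --pt "0 0 -6 0 0 0 0" --pt "0 0 -7 0 0 0 0"

```text
t: 10.65
eef_pos: [558.5, 284.3, 197.0]
tool_rot: [-0.432, 0.56, 0.434, 0.558]
wrist_force: [-10.1, 1.6, 6.4]
gripper_width: -0.0
```

```bash
python3 - <<'E'
from h import *
toD();go(8,219,197,90)
E
```

```text
t 10.65 dryer xy [-57.19 218.8 ] z 196.97399818484064 heading 89.67924590884094 tilt 0.28807725074648366 w -0.01941537978351553 F [-10.08   1.62   6.44]
shift cm [-0.04 -6.52  0.06] rot deg [-0.32 -0.03 -0.29]
```

Request:
jog_arm --pt "0 0 -1 0 0 0 0" --pt "0 0 -2 0 0 0 0" --pt "0 0 -3 0 0 0 0" --pt "0 0 -4 0 0 0 0" --pt "0 0 -5 0 0 0 0" --pt "0 0 -6 0 0 0 0" --pt "0 0 -6.5 0 0 0 0" --pt "0 0 -6.5 0 0 0 0"

```text
t: 11.45
eef_pos: [624.4, 266.2, 196.9]
tool_rot: [-0.433, 0.559, 0.432, 0.559]
wrist_force: [0.4, 0.1, 0.5]
gripper_width: 0.1
```

```bash
python3 - <<'E'
from h import *
toD()
a=capture("top")[110:290,165:415]; b=capture("scene")[160:340,175:425]
cv2.imwrite("pics/m8.png",cv2.resize(np.hstack([a,b]),(800,288),interpolation=cv2.INTER_CUBIC))
E
```

```text
t 11.45 dryer xy [ 11.1  217.33] z 196.8857928339733 heading 89.52375558684352 tilt 0.027754837526874517 w 0.052995437499262533 F [0.45 0.06 0.49]
```

View pics/m8.png

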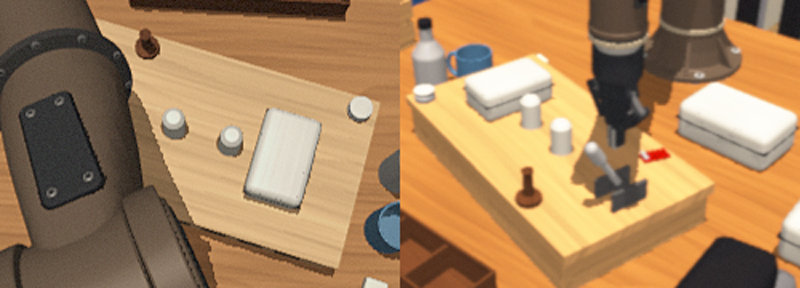

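The lever has snapped over and both pegs stand up beside the flat case. I'll retreat towards -x and up.

Request:
jog_arm --pt "0 0 3 0 0 0 0" --pt "0 -2 6 0 0 0 0" --pt "0 -6 9 0 0 0 0" --pt "0 -10 12 0 0 0 0" --pt "0 -12 16 0 0 0 0" --pt "0 -12 20 0 0 0 0" --pt "0 -12 20 0 0 0 0" --pt "0 -12 20 0 0 0 0" --pt "0 -12 20 0 0 0 0"

```text
t: 12.45
eef_pos: [430.5, 316.5, 317.0]
tool_rot: [-0.433, 0.559, 0.432, 0.559]
wrist_force: [0.7, -0.2, -0.5]
gripper_width: -0.6
```

```bash
python3 - <<'E'
from h import *
toD()
a=capture("top")[110:290,165:415]; b=capture("scene")[160:340,175:425]
cv2.imwrite("pics/m9.png",cv2.resize(np.hstack([a,b]),(800,288),interpolation=cv2.INTER_CUBIC))
E
```

```text
t 12.45 dryer xy [-189.22  218.86] z 317.0200791633413 heading 89.55147924616963 tilt 0.0312791776936277 w -0.5910013073209622 F [ 0.75 -0.25 -0.52]
```

View pics/m9.png

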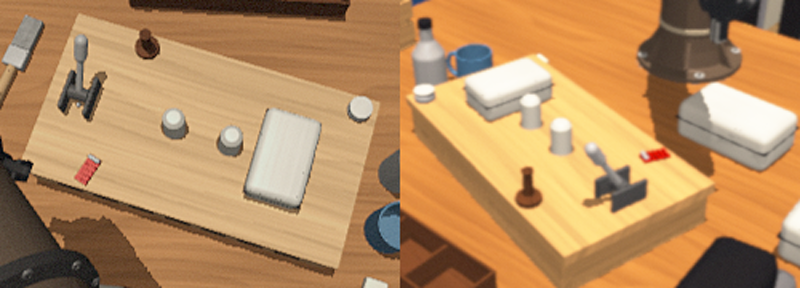

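The lever is at its far stop (tip at top crop (80,42)), the pegs are up at (174,121) and (231,139), and the case is flat at (283,157). The other things haven't moved and the arm is clear.

```bash
python3 -c "from plant import *;print(close_job())"
```

```text
the job is handed in; nothing more can be done
None
```

The job is done and handed in at about 12.5 s of robot time. The hand-in gives no verdict, so what follows is from my own checks.

**What I did:** I slid the smallest case along the deck with two open fingers at about 2 N. It went from dryer (-17, -26) mm to about (-15, -142) mm, roughly 93 mm from the nearer hole. I then pushed the lever over with the closed fingers and it snapped to its far stop.

**Last checks:** The final pictures show the lever over, both pegs up and the case flat and clear of them. Nothing else on the deck or table looks moved, and the arm is free with a wrist force of about 1 N.

**One thing went wrong:** My first lever push put its end under the gripper's knuckles. The wrist read about 46 N in total, 41 N of it upwards, so it may have passed the 40 N limit on the gripper's body. The lever had moved only partway, and it sprang back when I backed off. I turned the jaws 90° and the second push needed only about 12 N.

The two cameras put the deck at 81–87 mm against the stated 90 mm. I used the stated height, and both the slide and the second lever push came out as planned.

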